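# Pack and wedge a box end home on the clamping board

## Task

The dark end panel of the little wooden box on the clamping board is glued but still stands a few millimetres open on its dowels. Fill the space between the panel and the bolted stop with as many orange packers as fit, stood upright on the board side by side against the panel (leave any you do not need well away from the board), then push the blue wedge down between the last packer and the stop, sloping face to the stop, until you feel it bite and the panel is driven fully home. The wedge is steep and will not stay tight by itself while the glue grabs, so finish while still holding it and pressing it down firmly, with the stack upright and tight, and leave everything else on the table where it is.

Things in the scene. Friction and masses are not known exactly. Their poses are not given: they have to be found in the camera images.
- gap (a point): point on the top of the clamping board (plywood 170 x 315 mm, top 18 mm above the table, fixed), mid-width, in the plane of the outer face of the box's end panel when that is fully home. Its +y points into the wooden box (110 mm wide, 56 mm tall, held between fences), -y to the stop, x along the panel, z up
- end_panel (a joint): how far (m) the dark wooden end panel of the box stands open on its dowels towards the stop: 0 is fully home against the box, 0.008 the most. The panel slides stiffly (about 3 N). The plywood board and the box do not move
- panel_face (a point): middle of the top edge of the panel's outer face (towards the stop), 56 mm above the board; panel 110 mm wide, 12 mm thick, 56 mm tall; axes as the gap point
- stop_foot (a point): middle of the lower edge of the stop's face, on the board's top. The stop is a fixed beech block 100 mm wide, 56 mm tall, bolted down at a distance that differs: 24 to 39 mm from the panel's home plane at board level. Its face leans away from the panel by 0.45 mm per mm of height, so the space widens upwards. Knobs behind, 36 mm high. Axes as the gap point
- packer_a_mid (a point): orange packer (three alike) standing on the table, 86 mm tall, 45 g: body 12 mm thick (its own y), 60 mm long (x), 56 mm tall; in the middle of its top a pull tab 8 mm thick (y), 16 mm long (x), 30 mm tall, to be gripped by its ends (fingers closing along x; when several stand side by side this keeps clear of the neighbour's tab). The point is its centre, 43 mm above its underside
- packer_b_mid (a point): orange packer (three alike) standing on the table, 86 mm tall, 45 g: body 12 mm thick (its own y), 60 mm long (x), 56 mm tall; in the middle of its top a pull tab 8 mm thick (y), 16 mm long (x), 30 mm tall, to be gripped by its ends (fingers closing along x; when several stand side by side this keeps clear of the neighbour's tab). The point is its centre, 43 mm above its underside
- packer_c_mid (a point): orange packer (three alike) standing on the table, 86 mm tall, 45 g: body 12 mm thick (its own y), 60 mm long (x), 56 mm tall; in the middle of its top a pull tab 8 mm thick (y), 16 mm long (x), 30 mm tall, to be gripped by its ends (fingers closing along x; when several stand side by side this keeps clear of the neighbour's tab). The point is its centre, 43 mm above its underside
- wedge_mid (a point): blue wedge on the table, 92 mm tall, 80 g; centre, 46 mm up, over the middle of its underside. Lower 40 mm: 45 mm long (its own x), 21 mm thick (y) at the underside; +y face upright (goes to the packers), -y face slopes out 0.45 mm per mm (goes to the stop). On top a block 40 long (x) x 20 x 52 mm to grip across x. Slippery and steep: goes slack if let go. Starts within 0.8 rad of the board's yaw
- lighter: red pocket lighter lying flat, 24 x 82 x 12 mm; the point is under its middle, at table level. A bystander: leave it where it is
- marker: blue felt pen with a white cap, lying, 12 x 135 x 14 mm; the point is under its middle, at table level. A bystander: leave it where it is
- scissors: small scissors with blue handles, lying flat, about 85 x 190 x 10 mm, points towards its own +y; the point is under its middle, at table level. A bystander: leave it where it is
- jar: glass jar of pink beads with a blue lid, diameter 60, height 86 mm; the point is under its middle, at table level. A bystander: leave it where it is
- tub: white and orange cream tub, diameter 89, height 57 mm; the point is under its middle, at table level. A bystander: leave it where it is
- glue_bottle: white glue bottle with orange nozzle and blue band, diameter 55, height 139 mm; the point is under its middle, at table level. A bystander: leave it where it is
- glue_gun: orange hot-glue gun lying on its side, about 130 x 170 x 34 mm; the point is under its middle, at table level. A bystander: leave it where it is
Mind the look-alikes: they are no part of the job. Of the things shaped like the part that bears wedge_mid, the blue one is meant.

How it is judged:
On the way, in this order (a step that is already met when the one before it is completed fails the run):
1. at least one packer stands upright on the board in the space between panel and stop (((y of packer_a_mid in the frame of gap between -0.05 and -0.002 m and x of packer_a_mid in the frame of gap between -0.03 and 0.03 m and z of packer_a_mid in the frame of gap below 0.047 m and angle between packer_a_mid's own z axis and vertical below 0.15 rad) or (y of packer_b_mid in the frame of gap between -0.05 and -0.002 m and x of packer_b_mid in the frame of gap between -0.03 and 0.03 m and z of packer_b_mid in the frame of gap below 0.047 m and angle between packer_b_mid's own z axis and vertical below 0.15 rad) or (y of packer_c_mid in the frame of gap between -0.05 and -0.002 m and x of packer_c_mid in the frame of gap between -0.03 and 0.03 m and z of packer_c_mid in the frame of gap below 0.047 m and angle between packer_c_mid's own z axis and vertical below 0.15 rad))), for 0.2 s.
2. the wedge bites between the stack and the stop and has driven the panel home (value of joint end_panel below 0.0015 m and contact force between wedge and stop above 6 N and contact force between end_panel and anything else above 6 N), for 0.2 s.
At the end, for the whole second after the job is handed in: Panel home within 1.5 mm; wedge upright, clear of the board, mid-width within 30 mm, pressing stop and panel over 6 N and a packer over 5 N, fingers on it over 2 N. One packer or more upright (0.15 rad) on the board in the space within 30 mm of mid-width; the others over 100 mm away (all of step 2 and (contact force between wedge and packer_a above 5 N or contact force between wedge and packer_b above 5 N or contact force between wedge and packer_c above 5 N) and ((y of packer_a_mid in the frame of gap between -0.05 and -0.002 m and x of packer_a_mid in the frame of gap between -0.03 and 0.03 m and z of packer_a_mid in the frame of gap below 0.047 m and angle between packer_a_mid's own z axis and vertical below 0.15 rad) or (y of packer_b_mid in the frame of gap between -0.05 and -0.002 m and x of packer_b_mid in the frame of gap between -0.03 and 0.03 m and z of packer_b_mid in the frame of gap below 0.047 m and angle between packer_b_mid's own z axis and vertical below 0.15 rad) or (y of packer_c_mid in the frame of gap between -0.05 and -0.002 m and x of packer_c_mid in the frame of gap between -0.03 and 0.03 m and z of packer_c_mid in the frame of gap below 0.047 m and angle between packer_c_mid's own z axis and vertical below 0.15 rad)) and ((y of packer_a_mid in the frame of gap between -0.05 and -0.002 m and x of packer_a_mid in the frame of gap between -0.03 and 0.03 m and z of packer_a_mid in the frame of gap below 0.047 m and angle between packer_a_mid's own z axis and vertical below 0.15 rad) or horizontal distance between packer_a_mid and gap above 0.1 m) and ((y of packer_b_mid in the frame of gap between -0.05 and -0.002 m and x of packer_b_mid in the frame of gap between -0.03 and 0.03 m and z of packer_b_mid in the frame of gap below 0.047 m and angle between packer_b_mid's own z axis and vertical below 0.15 rad) or horizontal distance between packer_b_mid and gap above 0.1 m) and ((y of packer_c_mid in the frame of gap between -0.05 and -0.002 m and x of packer_c_mid in the frame of gap between -0.03 and 0.03 m and z of packer_c_mid in the frame of gap below 0.047 m and angle between packer_c_mid's own z axis and vertical below 0.15 rad) or horizontal distance between packer_c_mid and gap above 0.1 m) and contact force between the fingers and wedge above 2 N and contact force between the arm and end_panel below 0.5 N and angle between wedge_mid's own z axis and vertical below 0.15 rad and z of wedge_mid in the frame of gap above 0.0465 m and x of wedge_mid in the frame of gap between -0.03 and 0.03 m and linear speed of wedge below 0.01 m/s); the arm keeps its last pose, push and grip.
It fails at once if something else on the table is shifted by more than 25 mm (distance of any of lighter, marker, scissors, jar, tub, glue_bottle, glue_gun from where it was at the start of the episode above 0.025 m).
It also fails if it takes over 72 s, if anything falls off the work surface, if the arm or the gripper's body presses on something with over 40 N, if the wrist force passes 120 N, or if a joint passes its speed limit or range.

## Robot

A 6-joint arm with a two-finger parallel gripper is mounted at the origin on the work surface. World frame = base frame: x ahead of the robot, y to its left, z up, the work surface at z = 0. Lengths are in m, angles in rad, forces in N, time in s.
With the tool pointing down it reaches from about 0.425 to 0.925 m from the base axis. Payload 12.5 kg.
Tool frame: the origin (TCP) lies at the very end of the fingers, on their centre line; the grasp point (between the pads) lies grip_point_offset behind it (grip_point_offset is the distance from the TCP to the grasp point, in m); z points along the fingers, y is the line along which they close (so a half turn about z gives the same grasp; the last joint's range is limited). The gripper opens to 85 mm and grips with 20 to 120 N. Pads are 22 mm wide; open, the fingers measure 114 mm over their backs; the gripper's body (76 mm by 85 mm) begins 54 mm behind the grasp point. The pads swing forward as they close: fully open they stand 13 mm farther back than shut.
Start: joints at [-1.358, 0.491, 1.559, -0, 1.092, -0.106], TCP at [0.196, -0.594, 0.231] pointing down, gripper open.
Joint ranges: [-3.1, 3.1], [-0.84, 2.19], [0.05, 2.79], [-1.13, 4.28], [0.06, 2.93], [-2.69, 2.69]. Speed limits (rad/s): [2.22, 2.22, 2.79, 3.14, 3.14, 3.14].

## Interface

Orientations are given as a rotation vector (axis times angle).
In Python, from bench import sense, get_image, job_done, grip_point_offset gives the robot as it stands. The module is installed in compiled form; this text tells all that it offers.
- The arm moves only by the tool carry_out, never from a script. Its argument "commands" is a list that holds one entry, the list of rows, each a list of 4 numbers: the shift along the tool's x, y, z in m, then the turn about the tool's z in degrees. A call has 1 to 20 rows; each row is the pose to reach, as a shift and turn from the pose commanded when the call began, along the tool's axes at that moment; what a row does not reach only later rows make up. A row lasts 1/8 s, in which the tool goes at most 62.5 mm and 10.7 degrees, less where a joint would pass 70% of its speed; a pose out of reach is approached as far as the arm can. A call with a gripper value outside its range is refused whole. "grip" is the closure in counts, from 0 (fully open) to 255 (shut), set as the call begins (left out, the last holds). The fingers move at their own pace and stop on an object; "squeeze" is the grip in N (left out, the last holds). Time passes only in rows, so rows that repeat a pose let the fingers close. It gives the time, the measured TCP pose, the force, the opening and the grip force at its end, in the units of the state.
- sense(): the state, without advancing time (a new reading comes with each control period).
- get_image(name): name is "side" or "top" or "wrist"; returns a dict with "color" (400x640x3 uint8, blue, green, red), "fx", "fy", "cx", "cy" (pixels), "dist_coeffs" ([k1, k2, p1, p2, k3] as OpenCV has them; the pictures are not rectified), "position" and "attitude" of the camera in the world. Camera axes: x right, y up, looking along -z (the intrinsics and any distortion apply to the point x, -y, -z); pixel columns grow to the right and rows downward; lengths in m; the calibration is good to about 2 mm. A picture is of the moment at which its call begins. There is no depth.
- job_done(): hands the job in; it is judged then, once.
The state is a dict: "time_s": time; "joints": joint angles; "joint_vel": joint speeds; "tau": joint torques, N m; "eef_pos": TCP position; "tool_rot": TCP orientation; "ft_force": force on the tool from outside, world axes, zero at the start; "moment": the same for the moment, N m; "width": opening from 0.0 (shut) to 1.0 (fully open); "finger_force": force on a finger pad.
Only numpy, scipy, OpenCV 4.12 (cv2) and the standard library are available. Lean on these libraries where they do the work, as an engineer would, in place of code of your own. Each camera call takes 0.05 s, during which the arm holds its last target. There are 200 camera calls.

## Working session

There is one attempt and no reset: what is moved stays moved. The work goes in short steps, Python scripts to look and compute and a tool call to move; the robot and the scene stay as the last step left them, time stands still between calls to the robot, and variables do not carry over. Pictures are saved under pics/ and viewed, at most 10 in all, crops included, and the job is handed in when it is done.

Besides the shell and the picture viewer there is one more tool, called after ">>>" as a command line: name --argument value ..., lists and objects as JSON in quotes. carry_out: Moves the arm, as the interface text tells. Its arguments: {"type":"object","properties":{"commands":{"type":"array"},"grip":{"type":"number"},"squeeze":{"type":"number"}},"required":["commands"]}

```bash
mkdir -p pics; cat > h.py <<'E'
import numpy as np, cv2, pickle
from scipy.spatial.transform import Rotation as R
from bench import sense,get_image,job_done,grip_point_offset
def cam(im):
    K=np.array([[im['fx'],0,im['cx']],[0,im['fy'],im['cy']],[0,0,1]]);
    a=np.array(im['attitude'],float)
    A=a if a.shape==(3,3) else (R.from_rotvec(a) if a.size==3 else R.from_quat(a)).as_matrix()
    return K,np.array(im['dist_coeffs'],float),np.array(im['position'],float),A
def at_z(im,pts,z):
    K,d,p,A=cam(im)
    u=cv2.undistortPoints(np.array(pts,float).reshape(-1,1,2),K,d).reshape(-1,2)
    r=np.c_[u[:,0],-u[:,1],-np.ones(len(u))]@A.T
    z=np.broadcast_to(z,len(r))
    return p+r*((z-p[2])/r[:,2])[:,None]
def proj(im,P):
    K,d,p,A=cam(im)
    c=(np.array(P,float).reshape(-1,3)-p)@A
    return cv2.projectPoints(c*[1,-1,-1],np.zeros(3),np.zeros(3),K,d)[0].reshape(-1,2)
def save(n,f):
    im=get_image(n); pickle.dump(im,open(f'{f}.pkl','wb')); cv2.imwrite(f'pics/{f}.png',im['color']); return im
def load(f): return pickle.load(open(f'{f}.pkl','rb'))
E
python3 - <<'E'
from h import *
print(sense(),grip_point_offset)
for n in('top','side'):
    im=save(n,n+'0'); print({k:v for k,v in im.items() if k!='color'})
E
```

```text
{'time_s': 0.0, 'joints': array([-1.35761165e+00,  4.91577354e-01,  1.55946391e+00,  9.00907169e-06,
        1.09171097e+00, -1.05629319e-01]), 'joint_vel': array([ 0.000743  , -0.00141261, -0.00032593,  0.0002403 ,  0.00013765,
       -0.0002395 ]), 'tau': array([ 5.73012658e-04, -6.18441725e+01, -2.61593682e+01, -1.07458577e-04,
        4.04625593e-03,  2.46894916e-05]), 'eef_pos': array([ 0.19585658, -0.59327243,  0.23071171]), 'tool_rot': array([-3.10061963e+00, -4.98483337e-01,  8.53391954e-05]), 'ft_force': array([-0.25575574,  0.34149282, -0.28668488]), 'moment': array([-0.02035641, -0.014416  ,  0.00920401]), 'finger_force': 0.0, 'width': 0.9980232055681554} 0.0187
{'fx': 434.5622981402749, 'fy': 434.5622981402749, 'cx': 314.98319506225266, 'cy': 196.48826182359585, 'dist_coeffs': array([0.02472072, 0.        , 0.        , 0.        , 0.        ]), 'position': array([ 0.43588415, -0.13716347,  1.09422655]), 'attitude': array([ 0.08796864, -0.08715122, -1.57675033])}
{'fx': 431.3522439123319, 'fy': 431.3522439123319, 'cx': 319.5017324877167, 'cy': 200.02504385158278, 'dist_coeffs': array([-0.01254402,  0.        ,  0.        ,  0.        ,  0.        ]), 'position': array([0.50671872, 0.64271718, 0.72400514]), 'attitude': array([ 0.03243038, -1.30851852, -2.78536927])}
```

View pics/top0.png

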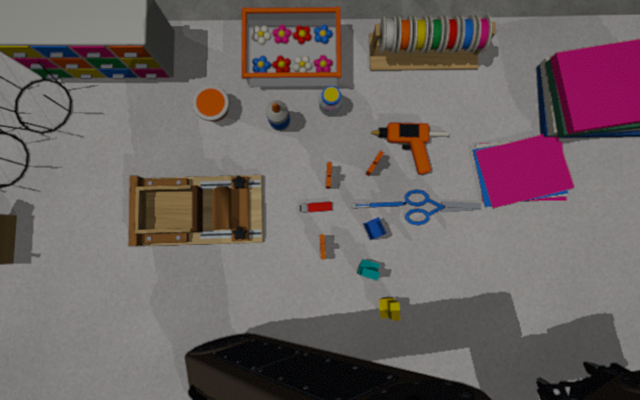

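View pics/side0.png

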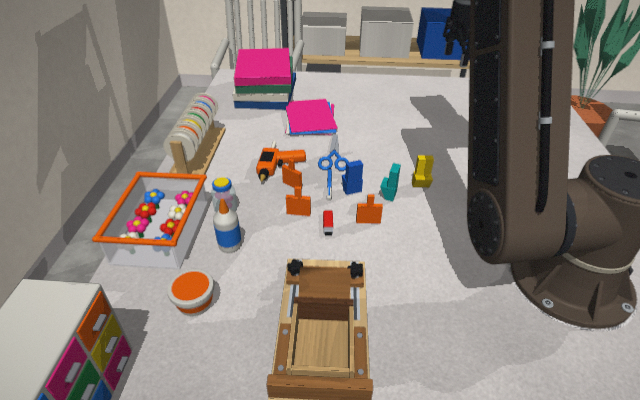

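Top view: the box and board are at about (195,210), the stop at (243,208). Orange packers are at (329,175), (374,163) and (323,247). The wedge look-alikes are blue (375,229), teal (369,269) and yellow (389,308); blue is the one named. I'll enlarge to confirm.

```bash
python3 - <<'E'
from h import *
im=load('top0')['color']
a=cv2.resize(im[170:250,120:280],None,fx=5,fy=5,interpolation=cv2.INTER_CUBIC)[:300]
a=cv2.resize(im[172:248,122:274],None,fx=3.9,fy=3.9,interpolation=cv2.INTER_CUBIC)
b=cv2.resize(im[145:280,310:400],None,fx=3.9,fy=3.9,interpolation=cv2.INTER_CUBIC)
c=np.zeros((530,760+0,3),np.uint8); c=np.zeros((600,800,3),np.uint8)
c[:a.shape[0],:a.shape[1]]=a
s=cv2.resize(load('side0')['color'][150:230,270:440],None,fx=2.6,fy=2.6,interpolation=cv2.INTER_CUBIC)
c[310:310+s.shape[0],:s.shape[1]]=s
b=cv2.resize(im[150:280,315:395],None,fx=2.5,fy=2.5,interpolation=cv2.INTER_CUBIC); c[:b.shape[0],598:798]=b
cv2.imwrite('pics/c1.png',c)
t=load('top0')
for n,p,z in [('board',[(133,178),(130,246),(265,175),(265,242)],.018),('pk',[(329,175),(374,163),(323,247)],.08),('blue',[(375,229)],.09)]: print(n,at_z(t,p,z).round(3).tolist())
E
```

```text
board [[0.606, 0.316, 0.018], [0.438, 0.317, 0.018], [0.611, -0.012, 0.018], [0.444, -0.013, 0.018]]
pk [[0.6, -0.171, 0.08], [0.628, -0.277, 0.08], [0.431, -0.155, 0.08]]
blue [[0.472, -0.275, 0.09]]
```

View pics/c1.png

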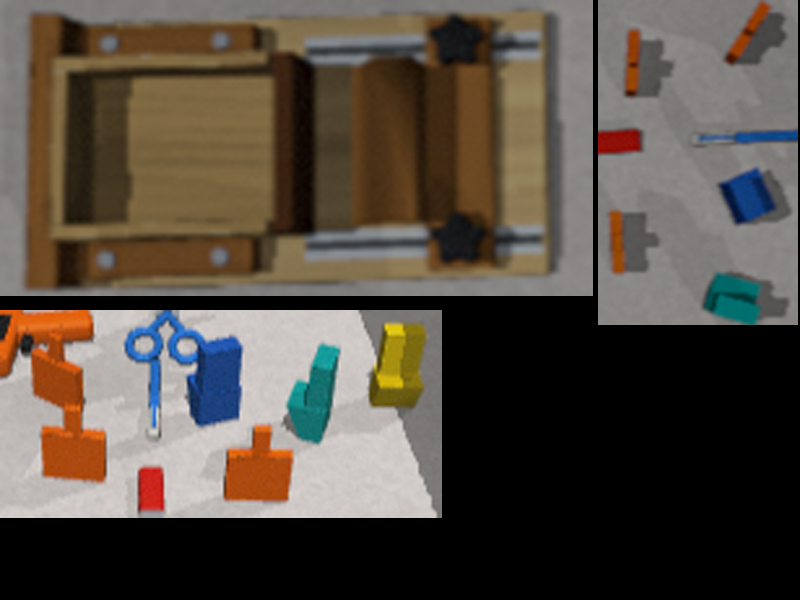

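The enlarged crop confirms the blue block with a ledge as the wedge. The teal and yellow ones are look-alikes, and there are three orange packers. Next I'll bring the wrist camera over the parts.

>>> carry_out --commands '[[[0.412,-0.278,-0.07,-10],[0.412,-0.278,-0.07,-20],[0.412,-0.278,-0.07,-30],[0.412,-0.278,-0.07,-40],[0.412,-0.278,-0.07,-50],[0.412,-0.278,-0.07,-60],[0.412,-0.278,-0.07,-71.7],[0.412,-0.278,-0.07,-71.7],[0.412,-0.278,-0.07,-71.7],[0.412,-0.278,-0.07,-71.7],[0.412,-0.278,-0.07,-71.7],[0.412,-0.278,-0.07,-71.7]]]' --grip 0

```text
time_s: 1.6
eef_pos: [0.4994, -0.2014, 0.3012]
tool_rot: [-2.224, -2.218, 0.0]
ft_force: [-0.0, 0.9, -0.4]
width: 0.998
finger_force: 0.0
```

```bash
python3 - <<'E'
from h import *
im=save('wrist','w1'); s=sense(); print(s['eef_pos'],s['tool_rot'],s['joints'],im['position'],im['attitude'],im['fx'])
for p in [(0,0),(640,0),(0,400),(640,400)]: print(at_z(im,[p],0).round(3))
im=save('top','t1')
E
```

```text
[ 0.4995131  -0.2012814   0.30119243] [-2.22387289e+00 -2.21880512e+00  2.57998317e-04] [-5.05669802e-01  2.99999009e-01  1.67398038e+00 -1.28517898e-04
  1.16779605e+00 -5.03337988e-01] [ 0.4989618  -0.13049458  0.44384606] [-0.28233818  0.00075275 -0.00367731] 306.39938806525055
[[0.096 0.012 0.   ]]
[[0.913 0.009 0.   ]]
[[-0.097 -0.643  0.   ]]
[[ 1.106 -0.647  0.   ]]
```

View pics/w1.png

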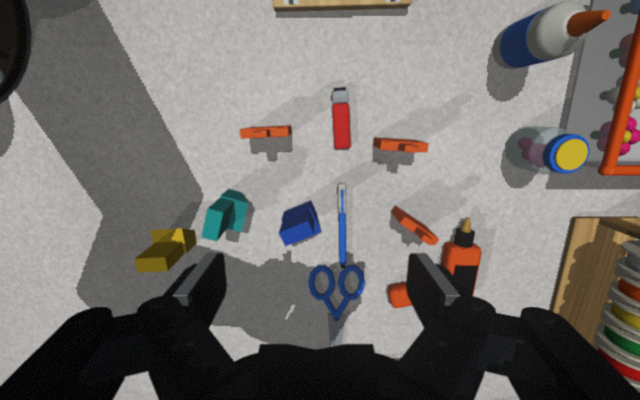

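The wrist view shows packers at (266,132), (400,146) and (414,225), the blue wedge at (300,222), and look-alikes in teal (226,214) and yellow (166,249). I'll fit silhouettes in the wrist and top views.

```bash
cat > fit.py <<'E'
from h import *
from scipy.optimize import minimize
def box(x0,x1,y0,y1,z0,z1): return np.array([[x,y,z] for x in(x0,x1) for y in(y0,y1) for z in(z0,z1)])
PK=[box(-.03,.03,-.006,.006,0,.056),box(-.008,.008,-.004,.004,.056,.086)]
def WG(o=0.): 
    l=box(-.0225,.0225,-.0105,.0105,0,.04); l[(l[:,1]<0)&(l[:,2]>.01),1]=-.0285
    return [l,box(-.02,.02,-.01+o,.01+o,.04,.092)]
ORANGE=((4,150,90),(17,255,255)); BLUE=((108,130,40),(125,255,255))
def mask(im,rng): return cv2.inRange(cv2.cvtColor(im['color'],cv2.COLOR_BGR2HSV),*map(np.array,rng))
S=4
def fit(ims,rng,parts,g,z=0.,r=.06,yaws=np.arange(0,np.pi,.2)):
    data=[]
    for im in ims:
        c=proj(im,[[g[0],g[1],z+.04]])[0]; k=int(r*im['fx']/(im['position'][2]-z-.04))+4
        x0,y0=(c-k).astype(int); m=mask(im,rng)[max(y0,0):y0+2*k,max(x0,0):x0+2*k]
        n,l,st,ce=cv2.connectedComponentsWithStats(m)
        m=cv2.resize(((l>0)*255).astype(np.uint8),None,fx=S,fy=S,interpolation=cv2.INTER_LINEAR)>127
        data.append((im,max(x0,0),max(y0,0),m))
    def cost(p):
        t=0;c,s=np.cos(p[2]),np.sin(p[2])
        for im,x0,y0,m in data:
            q=np.zeros(m.shape,np.uint8)
            for v in parts:
                V=np.c_[c*v[:,0]-s*v[:,1]+p[0],s*v[:,0]+c*v[:,1]+p[1],v[:,2]+z]
                uv=((proj(im,V)-[x0,y0]+.5)*S-.5)
                cv2.fillConvexPoly(q,cv2.convexHull((uv*16).astype(np.int32)),1,shift=4)
            t+=1-(m&(q>0)).sum()/max(1,(m|(q>0)).sum())
        return t/len(data)
    best=None
    for y in sorted(yaws,key=lambda y:cost([g[0],g[1],y]))[:6]:
        o=minimize(cost,[g[0],g[1],y],method='Nelder-Mead',options=dict(initial_simplex=np.array([[g[0],g[1],y],[g[0]+.012,g[1],y],[g[0],g[1]+.012,y],[g[0],g[1],y+.15]]),xatol=1e-4,fatol=1e-4,maxiter=150))
        if best is None or o.fun<best.fun: best=o
    return best.x.round(4),round(best.fun,3)
E
python3 - <<'E'
from fit import *
w,t=load('w1'),load('t1')
for n,p in dict(a=(266,132),b=(400,146),c=(414,225)).items():
    g=at_z(w,[p],.05)[0]; print(n,g.round(3),fit([w],ORANGE,PK,g),fit([t],ORANGE,PK,g))
g=at_z(w,[(300,222)],.05)[0]
hs=cv2.cvtColor(w['color'],cv2.COLOR_BGR2HSV); print(hs[222,300],hs[215,285],hs[132,266])
for o in(-.0185,-.009,0,.0005):
    print(o,g.round(3),fit([w],BLUE,WG(o),g,yaws=np.arange(0,6.28,.3)),fit([t],BLUE,WG(o),g,yaws=np.arange(0,6.28,.3)))
E
```

```text
a [ 0.436 -0.152  0.05 ] (array([ 0.4343, -0.1519,  3.2157]), np.float64(0.219)) (array([ 0.4361, -0.1518,  0.    ]), np.float64(1.0))
b [ 0.606 -0.17   0.05 ] (array([ 0.6106, -0.1698,  3.0359]), np.float64(0.275)) (array([ 0.6055, -0.1698,  0.    ]), np.float64(1.0))
c [ 0.632 -0.277  0.05 ] (array([ 0.639 , -0.2843,  2.4999]), np.float64(0.46)) (array([ 0.6777, -0.311 ,  2.5533]), np.float64(0.613))
[113 149  89] [112 149  77] [  8 191 147]
-0.0185 [ 0.477 -0.272  0.05 ] (array([ 0.4858, -0.2769,  4.9953]), np.float64(0.428)) (array([ 0.4737, -0.2778,  3.4423]), np.float64(0.965))
-0.009 [ 0.477 -0.272  0.05 ] (array([ 0.4728, -0.2659,  0.317 ]), np.float64(0.414)) (array([ 0.4731, -0.2776,  3.4141]), np.float64(0.965))
0 [ 0.477 -0.272  0.05 ] (array([ 0.4749, -0.2716,  6.5977]), np.float64(0.344)) (array([ 0.443 , -0.2475,  6.0922]), np.float64(0.968))
0.0005 [ 0.477 -0.272  0.05 ] (array([ 0.4749, -0.2723,  6.5923]), np.float64(0.34)) (array([ 0.4535, -0.2514,  6.2643]), np.float64(0.968))
```

```bash
sed -i 's/^ORANGE.*/ORANGE=((2,120,40),(18,255,255)); BLUE=((104,90,20),(128,255,255))/; s/m=cv2.resize(((l>0)/i=1+int(np.argmin(np.hypot(*(ce[1:]-[min(k,k+x0),min(k,k+y0)]).T)-.3*np.sqrt(st[1:,4])));m=cv2.resize(((l==i)/' fit.py
python3 - <<'E'
from fit import *
w,t=load('w1'),load('top0')
for n,p in dict(a=(266,132),b=(400,146),c=(414,225)).items():
    g=at_z(w,[p],.05)[0]; print(n,fit([w],ORANGE,PK,g),fit([t],ORANGE,PK,g),fit([w,t],ORANGE,PK,g))
g=at_z(w,[(300,222)],.05)[0]
for o in(-.0185,-.009,0,.0005):
    print(o,fit([w],BLUE,WG(o),g,yaws=np.arange(0,6.28,.3)),fit([t],BLUE,WG(o),g,yaws=np.arange(0,6.28,.3)))
c=cv2.resize(w['color'][110:270,230:450],None,fx=3.6,fy=3.6,interpolation=cv2.INTER_CUBIC)
for m,col in((mask(w,ORANGE),(0,255,0)),(mask(w,BLUE),(0,255,255))):
    m=cv2.resize(m[110:270,230:450],None,fx=3.6,fy=3.6); cv2.drawContours(c,cv2.findContours((m>127).astype(np.uint8),0,1)[0],-1,col,1)
cv2.imwrite('pics/c2.png',c)
E
```

```text
a (array([ 0.4341, -0.1522,  0.0516]), np.float64(0.141)) (array([ 0.4346, -0.1535,  3.1862]), np.float64(0.153)) (array([ 0.4341, -0.1529,  0.0422]), np.float64(0.175))
b (array([ 0.6104, -0.1697,  3.0531]), np.float64(0.128)) (array([ 0.6091, -0.1706,  3.0562]), np.float64(0.2)) (array([ 0.6096, -0.1701, -0.0801]), np.float64(0.177))
c (array([ 0.6393, -0.2844, -0.6186]), np.float64(0.116)) (array([ 0.6373, -0.2848,  2.5498]), np.float64(0.158)) (array([ 0.6389, -0.2854,  2.5431]), np.float64(0.16))
-0.0185 (array([ 0.4858, -0.2758,  5.008 ]), np.float64(0.248)) (array([ 0.4846, -0.2761,  5.1489]), np.float64(0.24))
-0.009 (array([ 0.4721, -0.2653,  0.3406]), np.float64(0.222)) (array([ 0.4731, -0.2745,  6.6833]), np.float64(0.121))
0 (array([ 0.4744, -0.2723,  0.349 ]), np.float64(0.095)) (array([ 0.4727, -0.2747,  6.7289]), np.float64(0.121))
0.0005 (array([ 0.4746, -0.2724,  6.6346]), np.float64(0.089)) (array([ 0.4727, -0.2747,  6.7289]), np.float64(0.121))
```

View pics/c2.png

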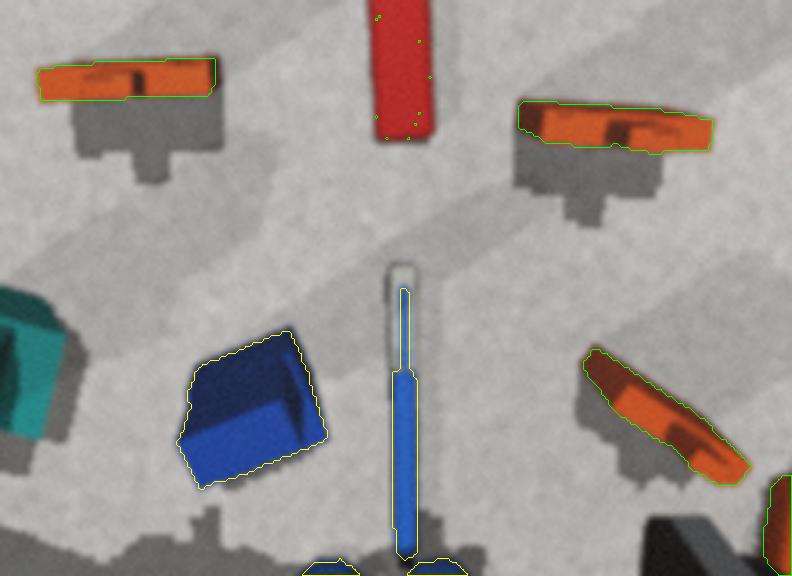

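Silhouettes fit well (IoU about 0.9): packers near (0.434,-0.1525), (0.610,-0.170) and (0.6385,-0.285), wedge near (0.4745,-0.2725) at yaw 0.35. Next, the board.

>>> carry_out --commands '[[[0.331,0.025,0.0,0],[0.331,0.025,0.0,0],[0.331,0.025,0.0,0],[0.331,0.025,0.0,0],[0.331,0.025,0.0,0],[0.331,0.025,0.0,0],[0.331,0.025,0.0,0],[0.331,0.025,0.0,0],[0.331,0.025,0.0,0]]]'

```text
time_s: 2.82
eef_pos: [0.5253, 0.1293, 0.3013]
tool_rot: [2.224, 2.219, -0.0]
ft_force: [-0.1, 0.3, 0.5]
width: 1.004
finger_force: 0.0
```

```bash
python3 - <<'E'
from h import *
im=save('wrist','w2'); print(sense()['eef_pos'],sense()['tool_rot'],im['position'])
c=cv2.resize(im['color'][0:280,180:460],None,fx=2.1,fy=2.1,interpolation=cv2.INTER_CUBIC)
cv2.imwrite('pics/c3.png',c)
E
```

```text
[0.52536679 0.12938509 0.30135999] [ 2.22391493e+00  2.21863571e+00 -3.24876797e-05] [0.52482068 0.20021472 0.44400229]
```

View pics/c3.png

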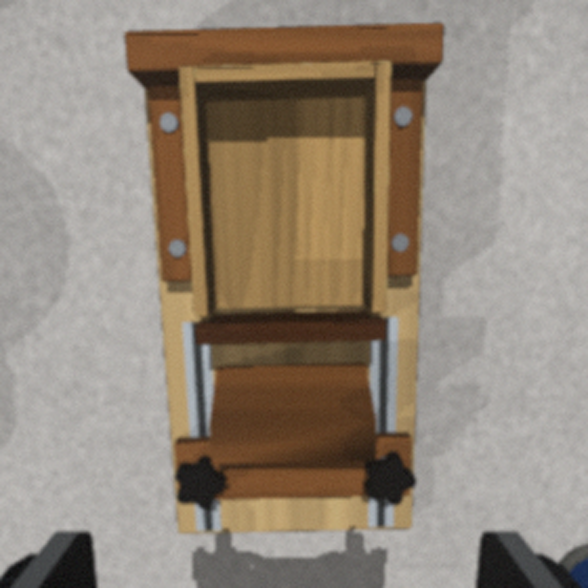

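Wrist crop: the panel's outer top edge is at crop y≈342 (x 192–387), the stop foot at y≈366 (x 215–370), and the board's front corners at (180,531) and (411,528).

```bash
python3 - <<'E'
from h import *
im=load('w2'); g=cv2.cvtColor(im['color'],cv2.COLOR_BGR2GRAY).astype(float)
f=lambda p:(np.array(p)/2.1)+[180,0]
def edge(x,r0,r1,sgn,w=6):
    p=g[int(r0):int(r1),int(x)-w:int(x)+w].mean(1); d=sgn*np.gradient(p); i=int(np.argmax(d)); i=min(max(i,1),len(d)-2)
    a,b,c=d[i-1:i+2]; o=.5*(a-c)/(a-2*b+c) if a-2*b+c else 0
    return int(r0)+i+o
for n,cols,r0,r1,s,z in [('panel in',(215,250,290,330,365),308,328,-1,.074),('panel out',(230,260,290,320,350),334,352,1,.074),('stopfoot',(230,260,290,320,350),352,376,-1,.018),('bd front',(230,260,290,320,350),515,545,1,.018),('box back wall',(220,260,290,320,350),58,78,1,.074)]:
    P=[]
    for c in cols:
        x=c/2.1+180; P.append((x,edge(x,r0/2.1,r1/2.1,s)))
    W=at_z(im,P,z); k=np.polyfit(W[:,0]-.52,W[:,1],1); print(n,W[:,1].round(4),'y@.52=%.4f slope %.4f'%(k[1],k[0]))
def pt(n,ps,z): print(n,at_z(im,[f(p) for p in ps],z).round(4).tolist())
pt('panel ends',[(192,342),(387,341)],.074)
pt('stop foot ends',[(214,366),(371,366)],.018)
pt('box walls outer',[(180,68),(391,62),(190,316),(388,314)],.074)
pt('board corners',[(180,531),(411,528)],.018)
pt('board edge l/r',[(162,290),(416,290)],.018)
E
```

```text
panel in [0.1593 0.1605 0.161  0.1607 0.1609] y@.52=0.1604 slope 0.0157
panel out [0.1424 0.1431 0.1434 0.1435 0.144 ] y@.52=0.1431 slope 0.0213
stopfoot [0.1206 0.1257 0.1221 0.1219 0.122 ] y@.52=0.1225 slope -0.0050
bd front [ 0.0084 -0.0029 -0.0032 -0.0031 -0.0084] y@.52=-0.0007 slope -0.1556
box back wall [0.2851 0.2876 0.2879 0.2884 0.2885] y@.52=0.2872 slope 0.0483
panel ends [[0.4707, 0.1436, 0.074], [0.5832, 0.1437, 0.074]]
stop foot ends [[0.4766, 0.1188, 0.018], [0.582, 0.1184, 0.018]]
box walls outer [[0.4707, 0.2856, 0.074], [0.5796, 0.288, 0.074], [0.4702, 0.1584, 0.074], [0.5831, 0.1592, 0.074]]
board corners [[0.4477, -0.0022, 0.018], [0.6149, -0.0005, 0.018]]
board edge l/r [[0.4445, 0.169, 0.018], [0.6096, 0.1684, 0.018]]
```

The panel's outer face is at y≈0.1435, mid x≈0.528, yaw ≈+0.018. The stop foot is at y≈0.1205, so the space now is about 23 mm. That takes one 12 mm packer for sure; I'll check for a second after placing it. First, packer a.

>>> carry_out --commands '[[[-0.282,-0.0912,0.08,-2.6],[-0.282,-0.0912,0.08,-2.6],[-0.282,-0.0912,0.08,-2.6],[-0.282,-0.0912,0.08,-2.6],[-0.282,-0.0912,0.12,-2.6],[-0.282,-0.0912,0.16,-2.6],[-0.282,-0.0912,0.19,-2.6],[-0.282,-0.0912,0.215,-2.6],[-0.282,-0.0912,0.235,-2.6],[-0.282,-0.0912,0.241,-2.6],[-0.282,-0.0912,0.241,-2.6]]]'

```text
time_s: 4.25
eef_pos: [0.4338, -0.1517, 0.0604]
tool_rot: [-2.172, -2.27, 0.0]
ft_force: [-0.1, 0.4, 0.6]
width: 0.999
finger_force: 0.0
```

>>> carry_out --commands '[[[0,0,0,0],[0,0,0,0],[0,0,0,0],[0,0,0,0],[0,0,0,0],[0,0,0,0],[0,0,0,0],[0,0,0,0]]]' --grip 255 --squeeze 40

```text
time_s: 5.25
eef_pos: [0.434, -0.1514, 0.0604]
tool_rot: [2.171, 2.27, 0.0]
ft_force: [1.0, -0.6, 5.2]
width: 0.177
finger_force: 41.2
```

>>> carry_out --commands '[[[0,0,-0.02,0],[0,0,-0.06,0],[0,0,-0.11,0],[0,0,-0.14,0],[0,0,-0.14,0]]]'

```text
time_s: 5.88
eef_pos: [0.4343, -0.1516, 0.2018]
tool_rot: [2.169, 2.268, 0.001]
ft_force: [-0.1, 0.6, -1.3]
width: 0.174
finger_force: 40.6
```

```bash
python3 - <<'E'
from fit import *
s=sense(); print(s['eef_pos'],s['tool_rot'],s['width'],s['finger_force'])
w=save('wrist','w3')
hs=mask(w,ORANGE); n,l,st,ce=cv2.connectedComponentsWithStats(hs); print([ (x.tolist(),c.round().tolist()) for x,c in zip(st[1:],ce[1:]) if x[4]>150])
p=s['eef_pos']
for z in(p[2]-.062,p[2]-.060,p[2]-.057): print(z.round(3),fit([w],ORANGE,PK,p[:2],z=z,yaws=np.arange(-.2,.3,.1)))
E
```

```text
[ 0.43429048 -0.15157943  0.20183798] [2.16879737e+00 2.26816868e+00 1.42021564e-03] 0.17449606516407706 40.59125483036041
[([441, 194, 80, 36, 1594], [482.0, 210.0]), ([259, 213, 114, 81, 5391], [316.0, 244.0]), ([453, 273, 107, 77, 2236], [510.0, 319.0]), ([621, 357, 19, 43, 318], [633.0, 386.0])]
0.14 (array([ 0.4335, -0.1525,  0.0423]), np.float64(0.191))
0.142 (array([ 0.4335, -0.1513,  0.0433]), np.float64(0.208))
0.145 (array([ 0.4333, -0.1496,  0.0413]), np.float64(0.236))
```

>>> carry_out --commands '[[[0.2815,0.107,0.0,1.5],[0.2815,0.107,0.0,1.5],[0.2815,0.107,0.0,1.5],[0.2815,0.107,0.0,1.5],[0.2815,0.107,0.0,1.5],[0.2815,0.107,0.02,1.5],[0.2815,0.107,0.047,1.5],[0.2815,0.107,0.047,1.5],[0.2815,0.107,0.047,1.5]]]'

```text
time_s: 7.05
eef_pos: [0.5282, 0.1345, 0.1532]
tool_rot: [-2.201, -2.241, 0.001]
ft_force: [0.3, -0.4, -0.6]
width: 0.179
finger_force: 40.6
```

```bash
python3 - <<'E'
from fit import *
s=sense(); print(s['eef_pos'],R.from_rotvec(s['tool_rot']).as_matrix()[:2,:2].round(4).tolist())
w=save('wrist','w4'); a=save('side','s4')
p=s['eef_pos']
print(fit([w],ORANGE,PK,p[:2],z=p[2]-.0605,yaws=np.arange(-.2,.3,.1)))
c=np.zeros((600,800,3),np.uint8)
x=cv2.resize(w['color'][60:320,180:460],None,fx=1.6,fy=1.6,interpolation=cv2.INTER_CUBIC);c[:x.shape[0],:x.shape[1]]=x
x=cv2.resize(a['color'][230:400,250:390],None,fx=2.4,fy=2.4,interpolation=cv2.INTER_CUBIC);c[:x.shape[0],455:455+x.shape[1]]=x
cv2.imwrite('pics/c4.png',c)
E
```

```text
[0.52819533 0.13449475 0.15315619] [[-0.0183, 0.9998], [0.9998, 0.0183]]
(array([0.5275, 0.1377, 0.019 ]), np.float64(0.331))
```

View pics/c4.png

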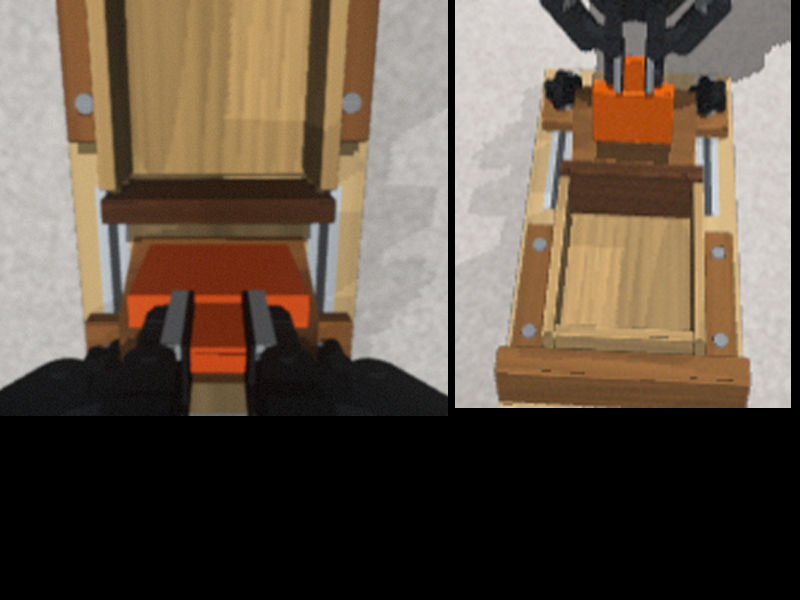

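```bash
python3 - <<'E'
from h import *
w=load('w4'); g=w['color'].astype(float)
f=lambda p:np.array(p)/1.6+[180,60]
for n,ps,z in [('panel outer',[(103,222),(219,222),(335,222)],.074),('panel inner',[(110,199),(330,196)],.074),('pk low +y edge',[(138,244),(219,244.),(302,243)],.0927),('pk top +y edge',[(128,296),(310,296)],.1487),('wall ends',[(102,188),(338,188)],.074)]:
    print(n,at_z(w,[f(p) for p in ps],z).round(4).tolist())
h=cv2.cvtColor(w['color'],cv2.COLOR_BGR2HSV)
for x in (280,316,350): print(x,[tuple(int(v) for v in h[y,x]) for y in range(176,218,1)][::1])
E
```

```text
panel outer [[0.4734, 0.1434, 0.074], [0.5279, 0.1443, 0.074], [0.5823, 0.1453, 0.074]]
panel inner [[0.4772, 0.1545, 0.074], [0.579, 0.1577, 0.074]]
pk low +y edge [[0.4927, 0.1389, 0.0927], [0.5279, 0.1395, 0.0927], [0.5641, 0.1406, 0.0927]]
pk top +y edge [[0.4982, 0.1394, 0.1487], [0.5574, 0.1404, 0.1487]]
wall ends [[0.4738, 0.1596, 0.074], [0.5824, 0.1615, 0.074]]
280 [(11, 145, 44), (15, 154, 43), (13, 170, 45), (11, 125, 49), (10, 163, 47), (15, 159, 45), (11, 139, 46), (14, 127, 52), (10, 136, 60), (11, 150, 73), (10, 147, 83), (11, 155, 79), (13, 168, 76), (10, 152, 82), (11, 148, 74), (12, 161, 73), (10, 155, 74), (10, 145, 74), (11, 147, 73), (11, 157, 73), (15, 182, 66), (12, 160, 78), (12, 158, 76), (13, 142, 81), (17, 109, 105), (17, 111, 120), (19, 108, 120), (17, 110, 121), (19, 106, 116), (18, 106, 111), (17, 109, 101), (16, 122, 90), (13, 134, 78), (13, 160, 99), (14, 159, 120), (13, 158, 126), (11, 180, 122), (9, 204, 116), (8, 210, 114), (8, 206, 114), (8, 209, 116), (8, 208, 113)]
316 [(14, 164, 45), (14, 150, 46), (13, 170, 48), (9, 146, 47), (11, 146, 47), (12
[... 496 characters left out ...]
8, 227, 110), (8, 228, 112), (9, 228, 112), (9, 239, 109)]
350 [(12, 143, 48), (7, 133, 48), (11, 156, 49), (11, 149, 48), (10, 139, 46), (12, 158, 42), (13, 130, 45), (15, 133, 46), (11, 149, 58), (11, 163, 72), (11, 152, 72), (10, 148, 76), (13, 159, 69), (13, 163, 72), (12, 156, 72), (13, 153, 70), (11, 150, 68), (11, 146, 68), (13, 152, 72), (11, 139, 68), (11, 157, 70), (12, 167, 67), (13, 164, 67), (12, 129, 77), (19, 112, 84), (19, 109, 94), (19, 110, 102), (17, 103, 104), (18, 110, 102), (18, 106, 106), (18, 116, 99), (16, 123, 87), (14, 145, 74), (13, 158, 71), (14, 159, 101), (14, 175, 115), (11, 172, 117), (10, 204, 115), (8, 217, 114), (8, 222, 115), (8, 218, 116), (8, 225, 112)]
```

Packer +y face is at y≈0.1395 and the panel face at ≈0.143. The stop foot is well clear and the yaws agree, so I'll lower it.

>>> carry_out --commands '[[[0,0,0.03,0],[0,0,0.05,0],[0,0,0.06,0],[0,0,0.067,0],[0,0,0.072,0],[0,0,0.0745,0],[0,0,0.0745,0]]]'

```text
time_s: 8.02
eef_pos: [0.5282, 0.1347, 0.0789]
tool_rot: [2.201, 2.242, 0.0]
ft_force: [0.5, -0.8, 0.6]
width: 0.177
finger_force: 40.6
```

```bash
python3 - <<'E'
from fit import *
s=sense(); print(s['eef_pos'],s['ft_force'])
w=save('wrist','w5')
c=cv2.resize(w['color'][150:330,200:440],None,fx=3.3,fy=3.3,interpolation=cv2.INTER_CUBIC)
cv2.imwrite('pics/c5.png',c)
f=lambda p:np.array(p)
h=cv2.cvtColor(w['color'],cv2.COLOR_BGR2HSV)
for x in (285,300,345): print(x,[tuple(int(v) for v in h[y,x]) for y in range(186,222,1)])
E
```

```text
[0.52821236 0.13465137 0.07891646] [ 0.51561044 -0.81204194  0.56598321]
285 [(18, 123, 187), (19, 120, 163), (20, 111, 126), (18, 109, 112), (17, 120, 100), (15, 124, 72), (13, 121, 55), (13, 165, 51), (11, 158, 50), (13, 150, 51), (13, 153, 50), (12, 149, 48), (13, 142, 52), (13, 143, 48), (14, 140, 53), (11, 156, 54), (10, 159, 53), (12, 146, 54), (13, 170, 51), (9, 123, 54), (15, 182, 49), (15, 165, 48), (14, 142, 52), (13, 155, 51), (10, 137, 56), (9, 160, 51), (11, 149, 48), (11, 154, 48), (9, 144, 46), (10, 151, 49), (12, 167, 58), (11, 151, 76), (11, 161, 84), (11, 160, 89), (12, 171, 85), (13, 155, 84)]
300 [(18, 127, 166), (18, 119, 146), (19, 113, 122), (19, 108, 109), (16, 107, 95), (17, 113, 72), (12, 140, 51), (14, 167, 49), (11, 175, 48), (11, 150, 56), (14, 165, 48), (11, 145, 51), (10, 150, 51), (11, 145, 51), (12, 150, 51), (11, 159, 53), (10, 130, 55), (10, 138, 61), (14, 175, 48), (12, 147, 52), (14, 158, 50), (13, 149, 48), (14, 158, 50), (15, 156, 54), (11, 164, 53), (15, 172, 52), (13, 163, 50), (12, 166, 46), (15, 188, 42), (13, 163, 50), (12, 170, 57), (10, 156, 75), (10, 159, 82), (12, 158, 84), (12, 167, 87), (12, 166, 83)]
345 [(17, 125, 179), (18, 124, 154), (18, 116, 138), (18, 110, 162), (18, 107, 155), (15, 131, 103), (13, 123, 58), (15, 175, 48), (10, 167, 49), (14, 181, 52), (13, 162, 52), (14, 163, 50), (13, 147, 52), (15, 185, 44), (15, 175, 51), (13, 175, 48), (12, 147, 52), (12, 168, 56), (13, 161, 57), (13, 160, 51), (10, 151, 49), (12, 168, 50), (10, 155, 46), (14, 165, 51), (12, 150, 56), (14, 152, 52), (12, 163, 47), (14, 161, 49), (9, 138, 48), (14, 167, 49), (11, 146, 61), (10, 174, 72), (11, 152, 79), (11, 149, 82), (12, 156, 80), (11, 159, 77)]
```

>>> carry_out --commands '[[[0.001,0,0,0],[0.0015,0,0,0],[0.002,0,0,0],[0.0025,0,0,0],[0.0025,0,0,0]]]'

```text
time_s: 8.7
eef_pos: [0.5281, 0.1372, 0.0788]
tool_rot: [2.201, 2.242, -0.0]
ft_force: [0.0, -0.7, -0.1]
width: 0.176
finger_force: 40.6
```

>>> carry_out --commands '[[[0.0005,0,0,0],[0.001,0,0,0],[0.001,0,0,0]]]'

```text
time_s: 9.07
eef_pos: [0.5281, 0.138, 0.0788]
tool_rot: [2.2, 2.242, -0.0]
ft_force: [-0.2, -3.2, 0.3]
width: 0.173
finger_force: 40.6
```

>>> carry_out --commands '[[[0.0005,0,0,0],[0.001,0,0,0],[0.001,0,0,0]]]'

```text
time_s: 9.45
eef_pos: [0.528, 0.1392, 0.0788]
tool_rot: [2.201, 2.242, -0.0]
ft_force: [-1.2, -2.4, 0.7]
width: 0.178
finger_force: 40.6
```

Contact with the panel felt at TCP y≈0.138. I'll feel for the stop the same way, to settle how many packers fit.

>>> carry_out --commands '[[[-0.003,0,0,0],[-0.006,0,0,0],[-0.008,0,0,0],[-0.009,0,0,0],[-0.01,0,0,0],[-0.01,0,0,0]]]'

```text
time_s: 10.2
eef_pos: [0.5282, 0.1291, 0.0788]
tool_rot: [2.201, 2.242, -0.0]
ft_force: [0.5, -0.8, -0.2]
width: 0.177
finger_force: 40.6
```

>>> carry_out --commands '[[[-0.0005,0,0,0],[-0.001,0,0,0],[-0.0015,0,0,0],[-0.0015,0,0,0]]]'

```text
time_s: 10.7
eef_pos: [0.5283, 0.1276, 0.0788]
tool_rot: [2.201, 2.242, -0.0]
ft_force: [-0.3, 0.2, -0.7]
width: 0.179
finger_force: 40.6
```

>>> carry_out --commands '[[[-0.0005,0,0,0],[-0.001,0,0,0],[-0.0015,0,0,0],[-0.0015,0,0,0]]]'

```text
time_s: 11.2
eef_pos: [0.5283, 0.1262, 0.0788]
tool_rot: [2.201, 2.242, 0.0]
ft_force: [0.0, 1.9, 1.3]
width: 0.175
finger_force: 40.6
```

The initial space is 23.6 mm by touch (under 24), so exactly one packer fits. I'll put it back against the panel and release.

>>> carry_out --commands '[[[0.004,0,0,0],[0.008,0,0,0],[0.011,0,0,0],[0.0125,0,0,0],[0.013,0,0.0006,0],[0.013,0,0.0008,0]]]'

```text
time_s: 11.95
eef_pos: [0.5283, 0.1391, 0.0784]
tool_rot: [2.2, 2.242, 0.001]
ft_force: [-1.0, -0.7, 7.4]
width: 0.175
finger_force: 41.5
```

>>> carry_out --commands '[[[0,0,0,0],[0,0,0,0],[0,0,0,0],[0,0,0,0],[0,0,0,0],[0,0,0,0],[0,0,-0.005,0],[0,0,-0.03,0],[0,0,-0.08,0],[0,0,-0.13,0]]]' --grip 0

```text
time_s: 13.2
eef_pos: [0.5278, 0.1391, 0.2096]
tool_rot: [-2.201, -2.242, 0.001]
ft_force: [-0.2, -0.3, -0.5]
width: 1.005
finger_force: 0.0
```

```bash
python3 - <<'E'
from fit import *
s=sense(); print(s['eef_pos'],s['width'],R.from_rotvec(s['tool_rot']).as_matrix()[:2,:2].round(4).tolist())
w=save('wrist','w6')
print(fit([w],ORANGE,PK,(.528,.139),z=.018,yaws=np.arange(-.2,.3,.1)))
E
```

```text
[0.52783584 0.13909274 0.20963176] 1.0050496505566553 [[-0.0186, 0.9998], [0.9998, 0.0186]]
(array([0.5462, 0.096 , 0.1582]), np.float64(0.85))
```

```bash
python3 - <<'E'
from fit import *
w=load('w6'); c=cv2.resize(w['color'][60:330,170:470],None,fx=2.2,fy=2.2,interpolation=cv2.INTER_CUBIC)
cv2.imwrite('pics/c6.png',c)
O=((4,175,80),(11,255,255))
print(fit([w],O,PK,(.528,.139),z=.018,yaws=np.arange(-.2,.3,.1)))
E
```

```text
(array([0.5277, 0.1375, 0.0174]), np.float64(0.374))
```

View pics/c6.png

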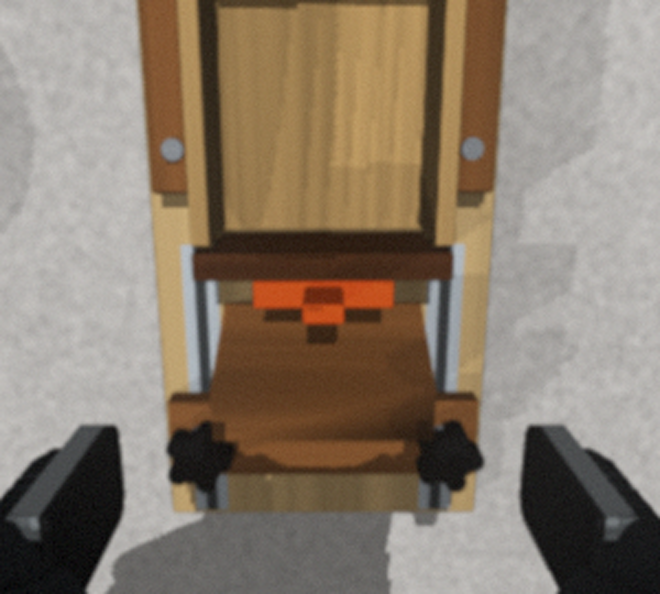

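Packer a stands upright against the panel, centred. Next I'll go over the blue wedge and refine its pose.

>>> carry_out --commands '[[[-0.42,-0.062,0,-10],[-0.42,-0.062,0,-19],[-0.42,-0.062,0,-19],[-0.42,-0.062,0,-19],[-0.42,-0.062,0,-19],[-0.42,-0.062,0,-19],[-0.42,-0.062,0,-19],[-0.42,-0.062,0,-19],[-0.42,-0.062,0,-19],[-0.42,-0.062,0,-19]]]'

```text
time_s: 14.5
eef_pos: [0.4741, -0.2808, 0.2081]
tool_rot: [-1.799, -2.576, -0.0]
ft_force: [0.2, -0.4, 0.4]
width: 0.996
finger_force: 0.0
```

```bash
python3 - <<'E'
from fit import *
s=sense(); print(s['eef_pos'],R.from_rotvec(s['tool_rot']).as_matrix()[:2,:2].round(4).tolist())
w=save('wrist','w7')
for o in(0,.0005): print(fit([w],BLUE,WG(o),(.474,-.272),yaws=np.arange(0,6.28,.3)))
x=fit([w],BLUE,WG(.0005),(.474,-.272),yaws=np.arange(0,.9,.2))[0]
M=R.from_rotvec(s['tool_rot']).as_matrix(); print('tool delta',(M.T@(np.array([x[0],x[1],.058])-s['eef_pos'])).round(4),'yaw tool y',np.degrees(np.arctan2(M[1,1],M[0,1])),np.degrees(x[2]))
E
```

```text
[ 0.47409264 -0.28076648  0.20812926] [[-0.3444, 0.9388], [0.9388, 0.3444]]
(array([ 0.4739, -0.2725,  0.4096]), np.float64(0.055))
(array([ 0.4738, -0.2724,  0.4008]), np.float64(0.055))
tool delta [0.0077 0.0027 0.1501] yaw tool y 20.147612088880088 23.88661047900402
```

>>> carry_out --commands '[[[0.0077,0.0027,0.06,-3.3],[0.0077,0.0027,0.1,-3.3],[0.0077,0.0027,0.125,-3.3],[0.0077,0.0027,0.14,-3.3],[0.0077,0.0027,0.15,-3.3],[0.0077,0.0027,0.15,-3.3]]]' --grip 75

```text
time_s: 15.3
eef_pos: [0.4739, -0.2736, 0.058]
tool_rot: [1.725, 2.626, -0.0]
ft_force: [-0.8, -0.1, 0.9]
width: 0.707
finger_force: 0.0
```

>>> carry_out --commands '[[[0,0,0,0],[0,0,0,0],[0,0,0,0],[0,0,0,0],[0,0,0,0],[0,0,0,0]]]' --grip 255 --squeeze 90

```text
time_s: 16.05
eef_pos: [0.4742, -0.2741, 0.059]
tool_rot: [1.725, 2.624, -0.0]
ft_force: [-0.2, 0.9, 6.6]
width: 0.453
finger_force: 90.6
```

>>> carry_out --commands '[[[0,0,-0.02,0],[0,0,-0.07,0],[0,0,-0.12,0],[0,0,-0.14,0],[0,0,-0.14,0]]]'

```text
time_s: 16.68
eef_pos: [0.4741, -0.274, 0.1995]
tool_rot: [1.724, 2.622, -0.0]
ft_force: [0.8, -0.0, -0.9]
width: 0.458
finger_force: 90.5
```

```bash
python3 - <<'E'
from fit import *
s=sense(); M=R.from_rotvec(s['tool_rot']).as_matrix(); p=s['eef_pos']
print(p,M[:2,:2].round(4).tolist(),s['width'],s['finger_force'])
w=save('wrist','w8'); t=save('top','t8')
x=fit([w],BLUE,WG(.0005),p[:2],z=p[2]-.058,yaws=np.arange(0,.9,.2)); print(x,np.arctan2(M[1,1],M[0,1]))
E
```

```text
[ 0.47408168 -0.27400901  0.19947627] [[-0.3966, 0.918], [0.918, 0.3966]] 0.45833191056096334 90.47766208648682
(array([ 0.4729, -0.2726,  0.411 ]), np.float64(0.084)) 0.4078034042837927
```

>>> carry_out --commands '[[[0.3395,0.2065,0,10],[0.3395,0.2065,0,20],[0.3395,0.2065,0,22.3],[0.3395,0.2065,0,22.3],[0.3395,0.2065,0,22.3],[0.3395,0.2065,0,22.3],[0.3395,0.2065,0,22.3],[0.3395,0.2065,0,22.3],[0.3395,0.2065,0.03,22.3],[0.3395,0.2065,0.055,22.3],[0.3395,0.2065,0.055,22.3]]]'

```text
time_s: 18.15
eef_pos: [0.5276, 0.1186, 0.141]
tool_rot: [-2.2, -2.239, 0.006]
ft_force: [0.4, -0.3, -0.3]
width: 0.457
finger_force: 90.5
```

```bash
python3 - <<'E'
from fit import *
s=sense(); M=R.from_rotvec(s['tool_rot']).as_matrix(); p=s['eef_pos']
print(p,M[:2,:2].round(4).tolist(),s['ft_force'])
w=save('wrist','w9')
print(fit([w],BLUE,WG(.0005),p[:2],z=p[2]-.059,yaws=np.arange(-.3,.4,.1)))
c=cv2.resize(w['color'][100:360,180:460],None,fx=2.2,fy=2.2,interpolation=cv2.INTER_CUBIC); cv2.imwrite('pics/c9.png',c)
E
```

```text
[0.52762006 0.11861303 0.14096533] [[-0.0175, 0.9998], [0.9998, 0.0175]] [ 0.44164021 -0.25195191 -0.29390408]
(array([0.527 , 0.1205, 0.0194]), np.float64(0.029))
```

View pics/c9.png

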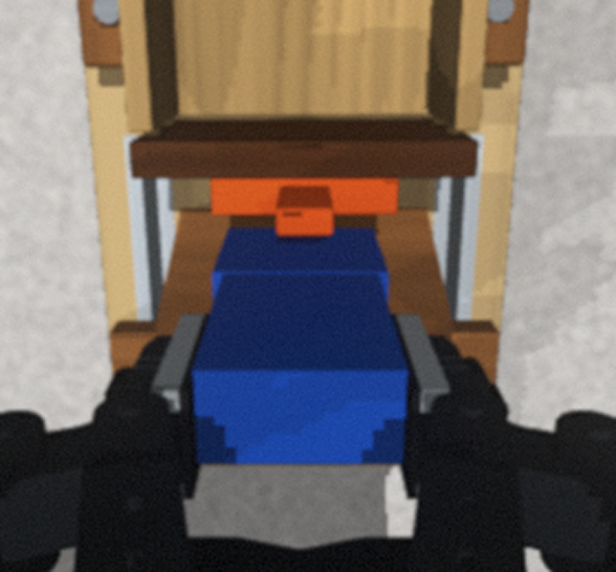

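The wedge is held upright over the slot, with its vertical face about 2 mm short of the packer's face. I'll lower it into the slot.

>>> carry_out --commands '[[[0,0,0.01,0],[0,0,0.018,0],[0,0,0.025,0],[0,0,0.03,0],[0,0,0.034,0],[0,0,0.034,0]]]'

```text
time_s: 18.95
eef_pos: [0.5286, 0.1198, 0.1087]
tool_rot: [-2.201, -2.242, 0.001]
ft_force: [-0.7, 0.4, -0.5]
width: 0.458
finger_force: 90.5
```

>>> carry_out --commands '[[[0.0007,0,0,0],[0.0014,0,0,0],[0.002,0,0,0],[0.002,0,0,0]]]'

```text
time_s: 19.45
eef_pos: [0.5287, 0.1217, 0.1091]
tool_rot: [2.2, 2.242, -0.0]
ft_force: [-0.3, -3.9, 0.2]
width: 0.452
finger_force: 90.5
```

>>> carry_out --commands '[[[0,0,0.003,0],[0,0,0.006,0],[0,0,0.009,0],[0,0,0.0115,0],[0,0,0.0115,0]]]'

```text
time_s: 20.08
eef_pos: [0.5285, 0.1218, 0.0972]
tool_rot: [-2.2, -2.242, 0.001]
ft_force: [-1.1, -3.2, -0.7]
width: 0.455
finger_force: 90.5
```

>>> carry_out --commands '[[[0,0,0.001,0],[0,0,0.002,0],[0,0,0.003,0],[0,0,0.003,0]]]'

```text
time_s: 20.58
eef_pos: [0.5287, 0.1219, 0.0944]
tool_rot: [2.201, 2.242, 0.0]
ft_force: [-0.4, -2.2, -0.7]
width: 0.454
finger_force: 90.5
```

>>> carry_out --commands '[[[0,0,0.001,0],[0,0,0.002,0],[0,0,0.002,0]]]'

```text
time_s: 20.95
eef_pos: [0.529, 0.1225, 0.0927]
tool_rot: [2.201, 2.242, 0.002]
ft_force: [0.1, 4.1, 3.3]
width: 0.453
finger_force: 90.9
```

>>> carry_out --commands '[[[0.0002,0,0.0005,0],[0.0004,0,0.001,0],[0.0006,0,0.0015,0],[0.0009,0,0.002,0],[0.0009,0,0.002,0]]]'

```text
time_s: 21.58
eef_pos: [0.529, 0.1234, 0.0908]
tool_rot: [2.2, 2.242, 0.002]
ft_force: [-0.7, 5.3, 4.5]
width: 0.454
finger_force: 91.0
```

>>> carry_out --commands '[[[0.0004,0,0.0005,0],[0.0008,0,0.001,0],[0.001,0,0.0015,0],[0.0013,0,0.002,0],[0.0013,0,0.002,0]]]'

```text
time_s: 22.2
eef_pos: [0.5292, 0.124, 0.0899]
tool_rot: [2.199, 2.241, 0.002]
ft_force: [-2.8, -1.9, 18.0]
width: 0.451
finger_force: 93.0
```

>>> carry_out --commands '[[[0.0003,0,0.0005,0],[0.0005,0,0.001,0],[0.0008,0,0.0015,0],[0.001,0,0.002,0],[0.001,0,0.002,0]]]'

```text
time_s: 22.82
eef_pos: [0.5296, 0.1246, 0.0892]
tool_rot: [2.198, 2.241, 0.004]
ft_force: [-5.3, -6.6, 33.5]
width: 0.455
finger_force: 95.4
```

>>> carry_out --commands '[[[0,0,0,0],[0,0,0,0],[0,0,0,0],[0,0,0,0]]]'

```text
time_s: 23.32
eef_pos: [0.5297, 0.1246, 0.0892]
tool_rot: [2.198, 2.24, 0.004]
ft_force: [-5.8, -6.5, 34.9]
width: 0.456
finger_force: 95.4
```

```bash
python3 - <<'E'
from fit import *
s=sense(); print(s['eef_pos'],s['ft_force'],s['moment'],R.from_rotvec(s['tool_rot']).as_matrix()[:,2])
w=save('wrist','w10'); a=save('side','s10')
c=np.zeros((600,800,3),np.uint8)
x=cv2.resize(w['color'][100:340,200:440],None,fx=1.85,fy=1.85,interpolation=cv2.INTER_CUBIC);c[:x.shape[0],:x.shape[1]]=x
x=cv2.resize(a['color'][220:400,255:385],None,fx=2.7,fy=2.7,interpolation=cv2.INTER_CUBIC);c[:x.shape[0],446:446+x.shape[1]]=x
cv2.imwrite('pics/c10.png',c)
E
```

```text
[0.52968557 0.12455637 0.08920818] [-5.7692924  -6.45131424 34.87626297] [-1.29929467  1.13819402  0.16511335] [ 3.95692848e-03 -4.63295667e-04 -9.99992064e-01]
```

View pics/c10.png

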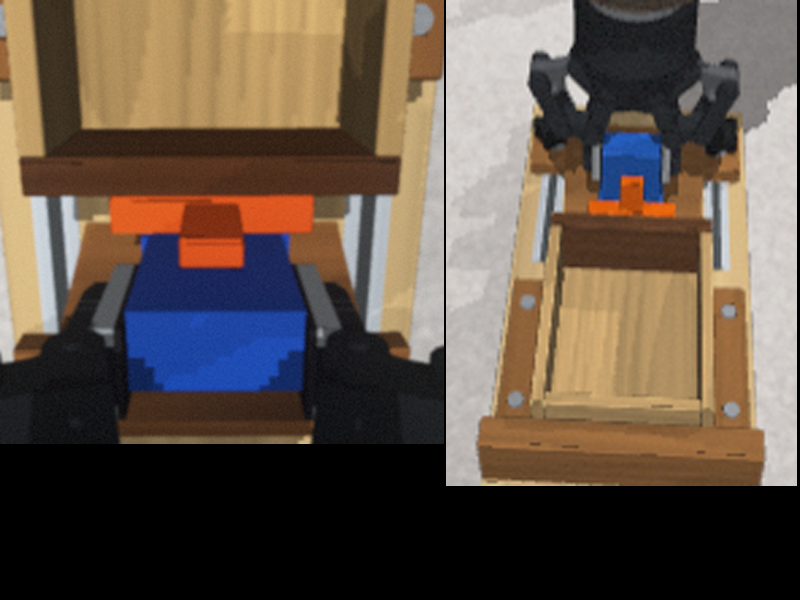

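The panel sits flush on the box walls in both views, with no gap left. The packer is upright and the wedge is held with a steady 35 N downward press, so I'm handing in.

```bash
python3 -c "
from bench import job_done; print(job_done())"
```

```text
the job is handed in; nothing more can be done
None
```

I handed the job in at about 23 s with one packer (the space measured 23.6 mm, just too tight for two) upright against the panel, the panel looking flush on the box, and the blue wedge held pressed down at about 35 N; the judge's result wasn't shown.

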